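# Set the depth dial and hold a stool bracket in the borer's corner

## Robot

A 6-joint arm with a two-finger parallel gripper is mounted at the origin on the work surface. World frame = base frame: x ahead of the robot, y to its left, z up, the work surface at z = 0. Lengths are in m, angles in rad, forces in N, time in s.
With the tool pointing down it reaches from about 0.35 to 0.8 m from the base axis. Payload 7.3 kg.
Tool frame: the origin (TCP) lies at the very end of the fingers, on their centre line; the grasp point (between the pads) lies pinch_z behind it (pinch_z is the distance from the TCP to the grasp point, in m); z points along the fingers, y is the line along which they close (so a half turn about z gives the same grasp; the last joint's range is limited). The gripper opens to 85 mm and grips with 20 to 120 N. Pads are 22 mm wide; open, the fingers measure 114 mm over their backs; the gripper's body (76 mm by 85 mm) begins 54 mm behind the grasp point. The pads swing forward as they close: fully open they stand 13 mm farther back than shut.
Start: joints at [-1.479, 0.342, 1.524, -0, 1.275, -0.146], TCP at [0.124, -0.51, 0.231] pointing down, gripper open.
Joint ranges: [-2.53, 2.53], [-0.77, 2.02], [0.04, 2.7], [-1, 4.14], [0.28, 2.66], [-3.11, 3.11]. Speed limits (rad/s): [2.57, 2.57, 3.14, 3.14, 3.14, 3.14].

## Interface

Orientations are given as a 3x3 rotation matrix whose columns are the frame's x, y, z axes.
In Python, from rig import state, snapshot, sign_off, pinch_z gives the robot as it stands.
- The arm moves only by the tool move_arm, never from a script. Its argument "deltas" is one flat list of numbers, 7 for each row, row after row: the shift along the world's x, y, z in m, then the turn, a rotation vector about the world's x, y, z in degrees, then the opening, from 0 (shut) to 1 (fully open). In form: [dx, dy, dz, wx, wy, wz, gripper, dx, dy, dz, wx, wy, wz, gripper, ...]. A call has exactly 8 rows; each row is the pose to reach, as a shift and turn from the pose commanded when the call began; what a row does not reach only later rows make up. A row lasts 1/12 s, in which the tool goes at most 41.7 mm and 7.16 degrees, less where a joint would pass 70% of its speed; a pose out of reach is approached as far as the arm can. A call with a gripper value outside its range is refused whole. The fingers move at their own pace and stop on an object; "force" is the grip in N (left out, the last holds). Time passes only in rows, so rows that repeat a pose let the fingers close, or fill a call up. It gives the time, the measured TCP pose, the force, the opening and the grip force at its end, in the units of the state.
- state(): the state, without advancing time (a new reading comes with each control period).
- snapshot(name): name is "scene" or "top"; returns a dict with "img" (420x560x3 uint8, red, green, blue), "camera_matrix" (3x3 intrinsics, pixels), "k1" (the pictures are not rectified: a ray, as slopes to the right and down, at radius r is drawn at 1 + k1 r^2 times it, then the intrinsics apply), "camera_from_world" (4x4, takes a point from world to camera coordinates). Camera axes: x right, y down, z forward; pixel columns grow to the right and rows downward; lengths in m; the calibration is good to about 2 mm. A picture is of the moment at which its call begins. There is no depth.
- sign_off(): hands the job in; it is judged then, once.
The state is a dict: "time": time; "q": joint angles; "qd": joint speeds; "joint_efforts": joint torques, N m; "ee_pos": TCP position; "eef_rot": TCP orientation; "force": force on the tool from outside, world axes, zero at the start; "torque": the same for the moment, N m; "opening": opening from 0.0 (shut) to 1.0 (fully open); "grasp_force": force on a finger pad.
Only numpy, scipy, OpenCV 4.12 (cv2) and the standard library are available. Lean on these libraries where they do the work, as an engineer would, in place of code of your own. Each camera call takes 0.05 s, during which the arm holds its last target. There are 200 camera calls.

## Task

First turn the depth selector on the dowel borer to its green mark and let go of it. Then pick up the wooden stool bracket, lay it flat on the borer's bed with its long side along the long fence, and press it firmly into the corner so that it touches both fences at once, flush. Finish while still holding it and pushing it there with the gripper, ready for boring; leave the glue bottle, hammer and jar where they are.

Things in the scene. Friction and masses are not known exactly. Their poses are not given: they have to be found in the camera images.
- borer: Fixed machine: grey bed, top 30 mm above the table, with two low aluminium fences forming an inner corner. Origin on the table right under that corner. x points out through the long fence, y out through the end fence (to the motor); the work lies at negative x and y. The bed spans x -170 to 20, y -125 to 235 mm.
- motor (a point): Middle of the red motor of the borer, 52 mm thick, 150 mm long along the borer's y, its top 68 mm above the table. It lies behind the end fence, fixed.
- pod (a point): Centre of the top of the red pod, 90 x 90 mm, 55 mm above the table, fixed on the borer's bed; it carries the depth selector and, round it, four coloured dots.
- corner (a point): The inner corner of the two fences at the level of the bed top (30 mm above the table); axes as borer.
- long_fence: Aluminium strip 12 mm thick, 20 mm high above the bed, along the borer's y axis; its origin is the inner corner, its working face is the plane x = 0 (facing -x), from y = -128 to 12 mm.
- end_fence: Aluminium strip 12 mm thick, 20 mm high above the bed, along the borer's x axis, with a small black bore hole in its face; its origin is the inner corner, its working face is the plane y = 0 (facing -y), from x = -100 to 0 mm.
- selector (a joint): Angle of the depth selector, rad; grows as it turns clockwise seen from above, 0 to 2.1. It clicks into four detents: 0 white dot, 0.7 yellow, 1.4 GREEN, 2.1 blue; let go within 0.25 rad of a detent, it springs into it. Turning it takes under 0.15 N m.
- selector_grip (a point): On the knob's upright axis at grip height, 37 mm above the pod (92 mm above the table). Black bar 42 mm long, 14 mm thick, top 7 mm above this point, on a disc 44 mm across whose top is 23 mm below it. The point turns with the knob: x runs along the bar; the -x end has the white pointer line that aims at the dots.
- bracket: Loose pale wooden stool bracket, 0.13-0.25 kg: base 90 (x) x 60 (y) x 24 mm, centred on it an upright tongue 60 (x) x 26 (y) mm reaching up to 74 mm. Same either way round. Origin: centre of underside. Starts flat on the table; grip the tongue across its 26 mm. Seated, the origin is 30 mm from the long fence, 45 mm from the end fence.
- glue: Bystander: yellow glue bottle, 56 mm across, 150 mm tall, standing; origin under its centre.
- hammer: Bystander: hammer lying along its x axis.
- pinjar: Bystander: glass jar with steel cap, 72 mm across, 85 mm tall, standing; origin under its centre.
Not all that is in view belongs to the job. Of the things shaped like the bracket, the wooden one is meant.

How it is judged:
By the outcome, as a careful person would: the job done as asked, in the order asked, and still so for the second after the job is handed in, while the arm keeps its last pose, push and grip.
It also fails if it takes over 54 s, if anything falls off the work surface, if the arm or the gripper's body presses on something with over 40 N, if the wrist force passes 120 N, or if a joint passes its speed limit or range.

## Working session

There is one attempt and no reset: what is moved stays moved. The work goes in short steps, Python scripts to look and compute and a tool call to move; the robot and the scene stay as the last step left them, time stands still between calls to the robot, and variables do not carry over. Pictures are saved under pics/ and viewed, at most 10 in all, crops included, and the job is handed in when it is done.

Besides the shell and the picture viewer there is one more tool, called after "Emit:" as name(argument=value, ...) on one line, values as JSON. move_arm: Moves the arm, as the interface text tells. Its arguments: {"type":"object","properties":{"deltas":{"type":"array","items":{"type":"number"}},"force":{"type":"number"}},"required":["deltas"]}

```bash
mkdir -p pics; cat > h.py <<'E'
import numpy as np, cv2
from rig import state, snapshot, sign_off, pinch_z
def ray(s,u,v):
    K=np.array(s["camera_matrix"]);p=np.array([(u-K[0,2])/K[0,0],(v-K[1,2])/K[1,1]])
    q=p.copy()
    for _ in range(30): q=p/(1+s["k1"]*(q@q))
    T=np.array(s["camera_from_world"]);R=T[:3,:3]
    return -R.T@T[:3,3], R.T@np.array([q[0],q[1],1])
def onz(s,u,v,z):
    c,d=ray(s,u,v); return c+d*(z-c[2])/d[2]
def proj(s,P):
    T=np.array(s["camera_from_world"]);K=np.array(s["camera_matrix"]);c=T[:3,:3]@np.array(P)+T[:3,3]
    q=c[:2]/c[2];q=q*(1+s["k1"]*(q@q));return K[0,0]*q[0]+K[0,2],K[1,1]*q[1]+K[1,2]
def save(s,n,box=None,f=1):
    im=s["img"]
    if box: im=im[box[1]:box[3],box[0]:box[2]]
    cv2.imwrite("pics/"+n,cv2.resize(im[:,:,::-1],None,fx=f,fy=f,interpolation=cv2.INTER_CUBIC))
E
python3 - <<'E'
from h import *
import pickle
d={n:snapshot(n) for n in("scene","top")}
pickle.dump(d,open("s0.pkl","wb"))
for n in d: save(d[n],n+"0.png",None,1.4); print(n,ray(d[n],280,210),d[n]["camera_matrix"],d[n]["k1"])
print(pinch_z,state())
E
```

```text
scene (array([ 1.4461164 , -0.05618163,  1.09741269]), array([-0.6769159 ,  0.00238079, -0.73633718])) [[401.52562697   0.         287.52382064]
 [  0.         401.52562697 213.16468873]
 [  0.           0.           1.        ]] -0.04782739977076363
top (array([ 0.36561269, -0.02592798,  1.17100302]), array([ 0.12578684, -0.01053114, -0.99204564])) [[386.48784341   0.         276.69382213]
 [  0.         386.48784341 208.52311955]
 [  0.           0.           1.        ]] 0.016976682271062794
0.0187 {'time': 0.1, 'q': array([-1.47902638e+00,  3.42652689e-01,  1.52492944e+00,  1.89040684e-05,
        1.27539393e+00, -1.46005000e-01]), 'qd': array([-0.0011009 , -0.00047992, -0.00265642,  0.00062258,  0.00013631,
        0.00010828]), 'joint_efforts': array([ 1.41430297e-03, -4.34447658e+01, -2.46490949e+01, -2.30556689e-04,
        4.63521515e-03,  2.88332285e-05]), 'ee_pos': array([ 0.12365037, -0.50986237,  0.23069286]), 'eef_rot': array([[ 9.71865783e-01,  2.35535323e-01, -1.08768348e-04],
       [ 2.35535246e-01, -9.71864829e-01,  1.37924774e-03],
       [ 2.19153429e-04, -1.36606246e-03, -9.99999043e-01]]), 'force': array([-0.45113121,  0.1211629 , -0.40950123]), 'torque': array([ 0.05085724, -0.00678272,  0.04029395]), 'grasp_force': 0.0, 'opening': 0.9998980302268042}
```

View pics/scene0.png

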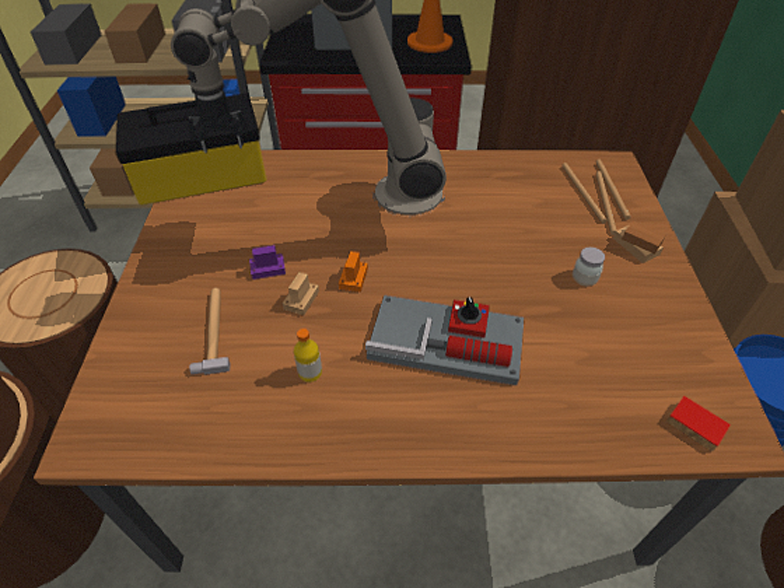

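View pics/top0.png

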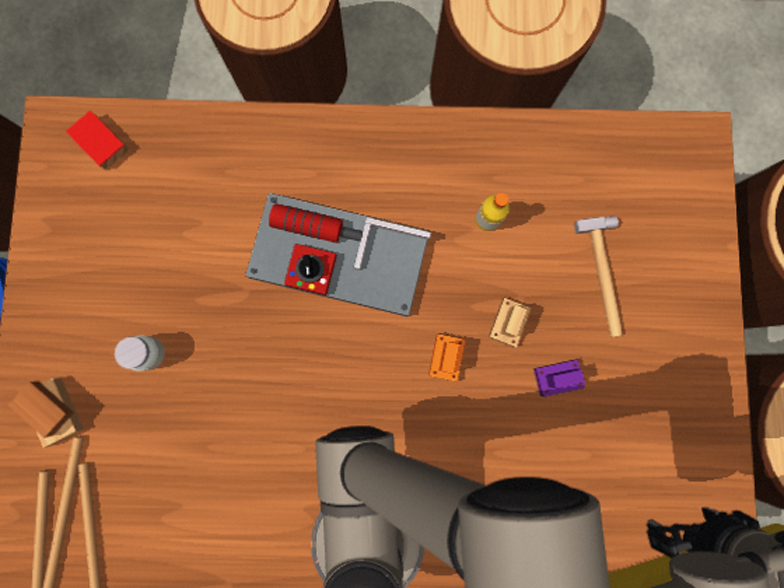

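The scene shows three bracket-shaped things. In the top view (1.4× picture) they are pale wooden (511,322), orange (447,357) and purple (560,378); the wooden one is my choice. The borer corner is near (366,222), the selector near (310,268), the jar at (139,352), the glue at (492,212) and the hammer at (603,270).

```bash
python3 - <<'E'
from h import *
import pickle
d=pickle.load(open("s0.pkl","rb"));s=d["top"]
def crop(s,cx,cy,w,h,f):
    return cv2.resize(s["img"][cy-h:cy+h,cx-w:cx+w,::-1],(400,300),interpolation=cv2.INTER_CUBIC)
t=d["scene"]
a=np.vstack([np.hstack([crop(s,365,230,40,30,5),crop(s,222,191,40,30,5)]),np.hstack([crop(s,275,170,40,30,5),crop(t,334,222,40,30,5)])])
cv2.imwrite("pics/c1.png",a)
hsv=cv2.cvtColor(s["img"],cv2.COLOR_RGB2HSV);print("wood hsv",hsv[240,362],hsv[225,350],hsv[230,400],"bed",hsv[200,265],hsv[205,280])
def fit(mask,box,z,name):
    m=np.zeros_like(mask);x0,y0,x1,y1=box;m[y0:y1,x0:x1]=mask[y0:y1,x0:x1]
    cs,_=cv2.findContours(m,cv2.RETR_EXTERNAL,cv2.CHAIN_APPROX_NONE);c=max(cs,key=cv2.contourArea)
    P=np.array([onz(s,*p[0],z)[:2] for p in c]);r=cv2.minAreaRect((P*1000).astype(np.float32));print(name,cv2.contourArea(c),r,cv2.boxPoints(r).round(1).tolist())
H,S,V=[hsv[:,:,i].astype(int) for i in range(3)]
bx=(340,205,390,255)
fit(((S<135)&(V>130)).astype(np.uint8),bx,.024,"wood")
fit((S<70).astype(np.uint8),(170,130,320,232),.030,"bed")
fit((((H<8)|(H>172))&(S>150)&(V>90)).astype(np.uint8),(200,174,245,215),.055,"pod")
E
```

```text
wood hsv [ 15 132 207] [ 12 175 162] [ 12 170 184] bed [ 96  10 133] [105  15 136]
wood 507.0 ((456.9848327636719, -289.7742004394531), (60.681182861328125, 89.30230712890625), 69.34325408935547) [[404.5, -302.3999938964844], [488.1000061035156, -333.8999938964844], [509.5, -277.1000061035156], [425.8999938964844, -245.60000610351562]]
bed 6252.5 ((595.564208984375, 79.04624938964844), (363.49456787109375, 190.40042114257812), 77.45967864990234) [[463.20001220703125, -77.69999694824219], [649.0, -119.0], [728.0, 235.8000030517578], [542.0999755859375, 277.1000061035156]]
pod 869.5 ((556.833251953125, 135.52561950683594), (89.33126068115234, 90.66896057128906), 77.67765045166016) [[503.0, 101.5999984741211], [591.5999755859375, 82.19999694824219], [610.7000122070312, 169.5], [522.0999755859375, 188.8000030517578]]
```

View pics/c1.png

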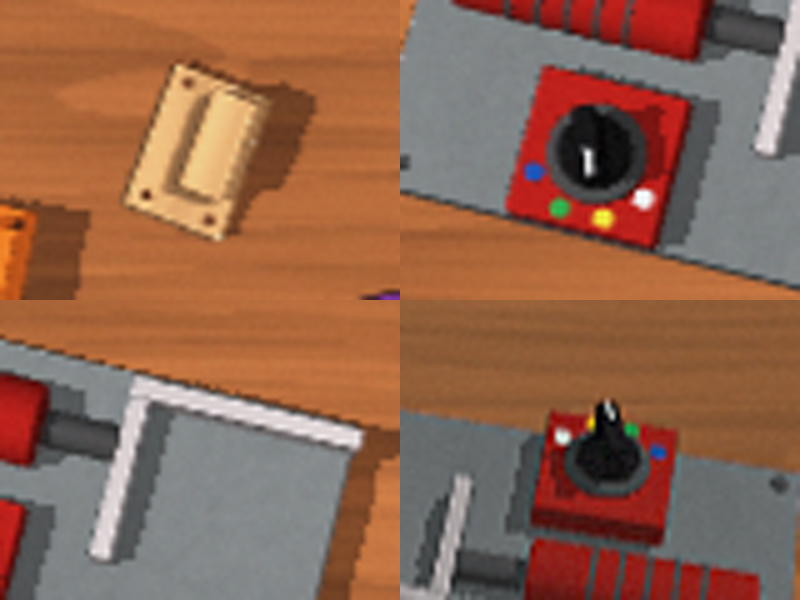

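The crop confirms the wooden bracket: pale wood, and 89×61 mm measured against 90×60. The pod is 89×91 and the bed 363×190, so both sizes match too. The knob's pointer seems to aim near yellow. Next I'll compute the pointer angle and the corner.

```bash
python3 - <<'E'
from h import *
import pickle
d=pickle.load(open("s0.pkl","rb"));s=d["top"];t=d["scene"]
c=np.array([.5568,.1355])
def px(x,y,cx,cy,ox,oy): return cx-40+(x-ox)/5-.4,cy-30+(y-oy)/5-.4
def A(P): v=(np.array(P[:2])-c); return np.degrees(np.arctan2(v[1],v[0])).round(1),(np.hypot(*v)*1e3).round(1)
for n,p in dict(white=(643,198),yellow=(603,218),green=(560,208),blue=(534,172)).items(): print(n,A(onz(s,*px(*p,222,191,400,0),.055)))
print("disc",onz(s,*px(597,153,222,191,400,0),.069))
for p in((590,148),(587,176)): P=onz(s,*px(*p,222,191,400,0),.099);print("line top",P,A(P))
for p in((606,403),(612,422)): P=onz(t,*px(*p,334,222,400,300),.099);print("line scene",P,A(P))
# white/bright fence mask
hsv=cv2.cvtColor(s["img"],cv2.COLOR_RGB2HSV);m=((hsv[...,1]<40)&(hsv[...,2]>185)).astype(np.uint8)
m[:140]=0;m[200:]=0;m[:,:245]=0;m[:,320:]=0
yx=np.argwhere(m);P=np.array([onz(s,x,y,.05)[:2]*1000 for y,x in yx])
ex=np.array([.976,-.217]);ey=np.array([.217,.976]);C=np.array([656.9,9.1])
b=np.c_[(P-C)@ex,(P-C)@ey];L=b[b[:,1]<-20];E=b[b[:,0]<-20]
print("long fence x",np.percentile(L[:,0],[2,50,98]),"y",L[:,1].min(),"end fence y",np.percentile(E[:,1],[2,50,98]),"x",E[:,0].min())
print("slopes",np.polyfit(L[:,1],L[:,0],1),np.polyfit(E[:,0],E[:,1],1))
E
```

```text
white (np.float64(-131.2), np.float64(36.4))
yellow (np.float64(-172.8), np.float64(36.6))
green (np.float64(146.2), np.float64(37.2))
blue (np.float64(105.3), np.float64(38.1))
disc [0.55640378 0.13390588 0.069     ]
line top [0.5539732  0.13359675 0.099     ] (np.float64(-146.0), np.float64(3.4))
line top [0.53800086 0.1346417  0.099     ] (np.float64(-177.4), np.float64(18.8))
line scene [0.53911655 0.13167226 0.099     ] (np.float64(-167.8), np.float64(18.1))
line scene [0.55629266 0.13405307 0.099     ] (np.float64(-109.3), np.float64(1.5))
long fence x [ 1.9496585   7.03984157 12.00958719] y -123.37181374789618 end fence y [ 3.81673747  8.81766817 13.88791663] x -98.16356174189089
slopes [1.57325727e-03 7.10736483e+00] [1.21980849e-03 8.85289843e+00]
```

Pointer at yellow (−172.5°), knob axis ≈ (0.5566, 0.1347), green is 40° clockwise. Corner ≈ (0.6585, 0.0115), yaw −12.5°. Moving to the knob.

Emit:
move_arm(deltas=[0.01,0.015,0,0,0,0,1,0.032,0.048,0,0,0,-1,1,0.054,0.081,0,0,0,-2,1,0.076,0.114,0,0,0,-3,1,0.098,0.147,0,0,0,-4,1,0.12,0.18,0,0,0,-5,1,0.142,0.213,0,0,0,-6,1,0.164,0.246,0,0,0,-6.1,1], force=40)

```text
time: 0.77
ee_pos: [0.2881, -0.2624, 0.2312]
eef_rot: [[0.992, 0.129, -0.0], [0.129, -0.992, 0.0], [-0.0, -0.0, -1.0]]
force: [1.2, -0.1, 0.0]
opening: 1.001
grasp_force: 0.0
```

Emit:
move_arm(deltas=[0.022,0.033,0,0,0,0,1,0.044,0.066,0,0,0,0,1,0.066,0.099,0,0,0,0,1,0.088,0.132,0,0,0,0,1,0.11,0.165,0,0,0,0,1,0.132,0.198,0,0,0,0,1,0.154,0.231,0,0,0,0,1,0.176,0.264,0,0,0,0,1])

```text
time: 1.43
ee_pos: [0.4642, 0.0018, 0.2312]
eef_rot: [[0.991, 0.131, -0.0], [0.131, -0.991, -0.0], [-0.0, 0.0, -1.0]]
force: [0.8, -0.7, -0.5]
opening: 0.999
grasp_force: 0.0
```

Emit:
move_arm(deltas=[0.022,0.032,0,0,0,0,1,0.044,0.064,0,0,0,0,1,0.066,0.098,0,0,0,0,1,0.082,0.122,-0.01,0,0,0,1,0.0929,0.1346,-0.035,0,0,0,1,0.0929,0.1346,-0.065,0,0,0,1,0.0929,0.1346,-0.09,0,0,0,1,0.0929,0.1346,-0.09,0,0,0,1])

```text
time: 2.1
ee_pos: [0.5532, 0.1344, 0.1356]
eef_rot: [[0.991, 0.132, -0.011], [0.132, -0.991, -0.001], [-0.011, -0.0, -1.0]]
force: [-0.7, -0.7, -0.9]
opening: 1.001
grasp_force: 0.0
```

Emit:
move_arm(deltas=[0,0,0,0,0,0,1,0,0,-0.015,0,0,0,1,0,0,-0.03,0,0,0,1,0,0,-0.045,0,0,0,1,0,0,-0.055,0,0,0,1,0,0,-0.063,0,0,0,1,0,0,-0.063,0,0,0,1,0,0,-0.063,0,0,0,1])

```text
time: 2.77
ee_pos: [0.5571, 0.1343, 0.0791]
eef_rot: [[0.991, 0.131, 0.001], [0.131, -0.991, -0.0], [0.001, 0.0, -1.0]]
force: [0.6, -0.2, 0.4]
opening: 0.998
grasp_force: 0.0
```

```bash
python3 - <<'E'
from h import *
s=snapshot("scene");st=state();print(st["ee_pos"],st["force"])
cv2.imwrite("pics/k.png",cv2.resize(s["img"][170:260,270:390,::-1],(800,600),interpolation=cv2.INTER_CUBIC))
E
```

```text
[0.5572897  0.1343684  0.07937826] [-0.52076175 -0.01280576  0.04891356]
```

View pics/k.png

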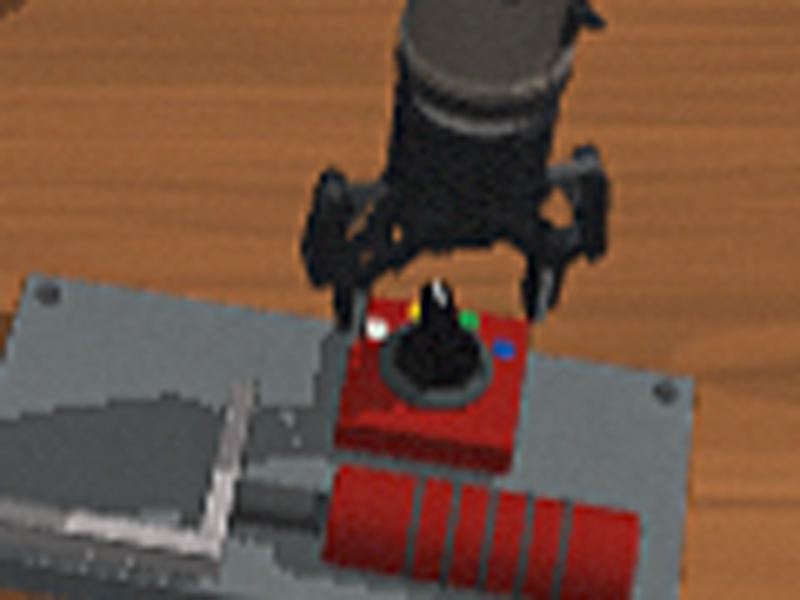

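The open fingers, at about (345,310) and (540,305), straddle the knob bar at (437,310) symmetrically. I'll lower 3 mm, close and turn 40° clockwise.

Emit:
move_arm(deltas=[0,0,-0.002,0,0,0,0.6,0,0,-0.003,0,0,0,0.3,0,0,-0.003,0,0,0,0,0,0,-0.003,0,0,0,0,0,0,-0.003,0,0,0,0,0,0,-0.003,0,0,0,0,0,0,-0.003,0,0,0,0,0,0,-0.003,0,0,0,0], force=30)

```text
time: 3.48
ee_pos: [0.5567, 0.1344, 0.0755]
eef_rot: [[0.991, 0.131, 0.0], [0.131, -0.991, -0.0], [0.0, 0.0, -1.0]]
force: [0.3, 0.7, 2.0]
opening: 0.154
grasp_force: 33.9
```

Emit:
move_arm(deltas=[0,0,0,0,0,-6,0,0,0,0,0,0,-12,0,0,0,0,0,0,-18,0,0,0,0,0,0,-24,0,0,0,0,0,0,-30,0,0,0,0,0,0,-36,0,0,0,0,0,0,-41,0,0,0,0,0,0,-41,0])

```text
time: 4.15
ee_pos: [0.5567, 0.1346, 0.0755]
eef_rot: [[0.833, -0.554, 0.0], [-0.554, -0.833, 0.0], [0.0, -0.0, -1.0]]
force: [-0.4, 0.1, 2.5]
opening: 0.155
grasp_force: 34.0
```

Emit:
move_arm(deltas=[0,0,0,0,0,0,0,0,0,0,0,0,0,0.3,0,0,0,0,0,0,1,0,0,0,0,0,0,1,0,0,0,0,0,0,1,0,0,0,0,0,0,1,0,0,0.015,0,0,0,1,0,0,0.04,0,0,0,1])

```text
time: 4.82
ee_pos: [0.5547, 0.1341, 0.1132]
eef_rot: [[0.834, -0.551, -0.006], [-0.551, -0.834, -0.001], [-0.005, 0.004, -1.0]]
force: [1.3, -0.5, 0.1]
opening: 0.994
grasp_force: 0.0
```

Emit:
move_arm(deltas=[0,0,0.03,0,0,0,1,0,0,0.06,0,0,0,1,0,-0.01,0.09,0,0,0,1,-0.005,-0.04,0.11,0,0,0,1,-0.013,-0.08,0.11,0,0,0,1,-0.021,-0.12,0.11,0,0,0,1,-0.029,-0.16,0.11,0,0,0,1,-0.037,-0.2,0.11,0,0,0,1])

```text
time: 5.48
ee_pos: [0.5189, -0.0672, 0.2256]
eef_rot: [[0.835, -0.551, 0.0], [-0.551, -0.835, -0.0], [0.001, -0.0, -1.0]]
force: [0.3, -1.5, -0.6]
opening: 1.001
grasp_force: 0.0
```

```bash
python3 - <<'E'
from h import *
s=snapshot("scene");t=snapshot("top");st=state();print(st["ee_pos"],st["eef_rot"][:,1],st["q"])
a=cv2.resize(s["img"][192:252,294:374,::-1],(400,300),interpolation=cv2.INTER_CUBIC)
b=cv2.resize(t["img"][161:221,182:262,::-1],(400,300),interpolation=cv2.INTER_CUBIC)
cv2.imwrite("pics/k2.png",np.hstack([a,b]))
E
```

```text
[ 0.51861051 -0.07085645  0.22545488] [-0.55657685 -0.83079438  0.0017081 ] [-0.28110861  0.34388273  1.5381385  -0.00201684  1.25917566  1.88056562]
```

View pics/k2.png

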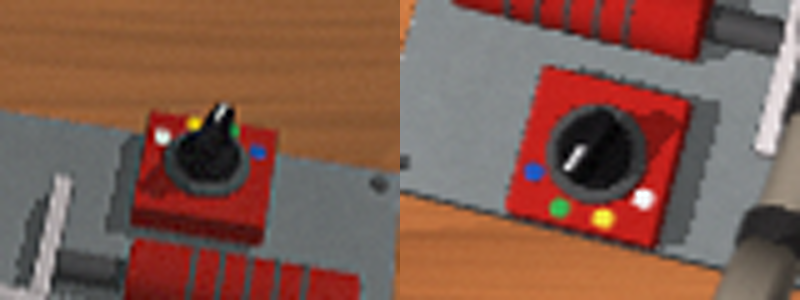

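The pointer in the top crop, (583,148) to (567,167), now aims at the green dot, and the knob is released. On to the bracket.

Emit:
move_arm(deltas=[-0.009,-0.032,0,0,0,3,1,-0.018,-0.064,0,0,0,6,1,-0.028,-0.1,0,0,0,9,1,-0.038,-0.136,0,0,0,12,1,-0.048,-0.172,0,0,0,13.2,1,-0.058,-0.208,0,0,0,13.2,1,-0.0626,-0.2245,-0.02,0,0,13.2,1,-0.0626,-0.2245,-0.05,0,0,13.2,1])

```text
time: 6.25
ee_pos: [0.4578, -0.2946, 0.1773]
eef_rot: [[0.937, -0.35, 0.005], [-0.35, -0.937, -0.006], [0.007, 0.004, -1.0]]
force: [0.3, -0.6, -0.0]
opening: 0.999
grasp_force: 0.0
```

Emit:
move_arm(deltas=[0,0,-0.03,0,0,0,1,0,0,-0.06,0,0,0,1,0,0,-0.075,0,0,0,1,0,0,-0.075,0,0,0,1,0,0,-0.075,0,0,0,1,0,0,-0.075,0,0,0,1,0,0,-0.075,0,0,0,1,0,0,-0.075,0,0,0,1])

```text
time: 6.92
ee_pos: [0.4578, -0.2905, 0.1018]
eef_rot: [[0.938, -0.346, 0.002], [-0.346, -0.938, -0.002], [0.003, 0.001, -1.0]]
force: [-0.4, 0.7, -0.0]
opening: 1.002
grasp_force: 0.0
```

```bash
python3 - <<'E'
from h import *
s=snapshot("scene");st=state();print(st["ee_pos"],st["eef_rot"][:,1],np.degrees(np.arctan2(*st["eef_rot"][[1,0],1])))
cv2.imwrite("pics/b1.png",cv2.resize(s["img"][165:240,165:265,::-1],(800,600),interpolation=cv2.INTER_CUBIC))
E
```

```text
[ 0.45761057 -0.29045892  0.10155684] [-3.46353979e-01 -9.38103492e-01  8.71457236e-04] -110.26447763940482
```

View pics/b1.png

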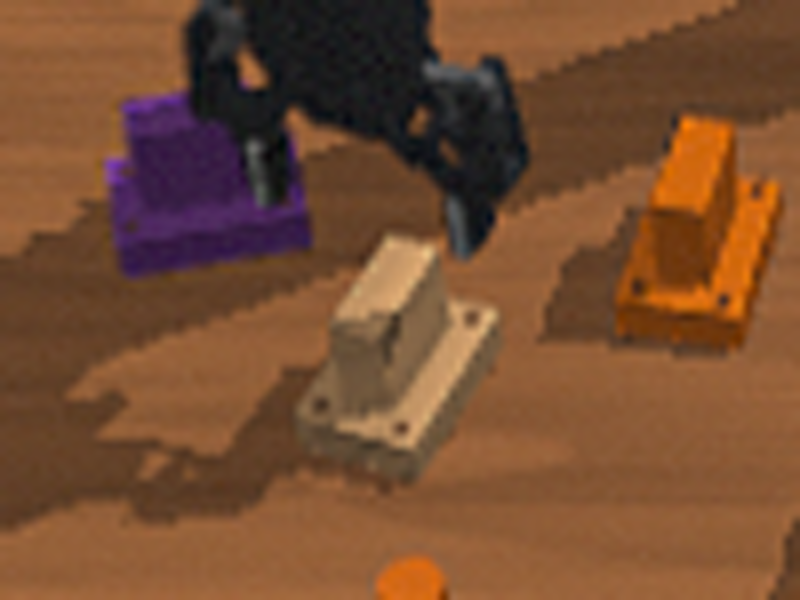

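The open fingers, tips near (265,200) and (465,250), are above and around the wooden tongue, whose top is near (390,285). Descending to grip.

Emit:
move_arm(deltas=[0,0,-0.02,0,0,0,1,0,0,-0.04,0,0,0,1,0,0,-0.055,0,0,0,1,0,0,-0.066,0,0,0,1,0,0,-0.066,0,0,0,1,0,0,-0.066,0,0,0,1,0,0,-0.066,0,0,0,0.6,0,0,-0.066,0,0,0,0.4])

```text
time: 7.63
ee_pos: [0.4576, -0.2907, 0.0354]
eef_rot: [[0.938, -0.347, 0.002], [-0.347, -0.938, -0.001], [0.002, 0.001, -1.0]]
force: [0.1, -0.7, -0.5]
opening: 0.749
grasp_force: 0.0
```

Emit:
move_arm(deltas=[0,0,0,0,0,0,0.2,0,0,0,0,0,0,0,0,0,0,0,0,0,0,0,0,0,0,0,0,0,0,0,0,0,0,0,0,0,0,0,0,0,0,0,0,0,0,0,0,0,0,0,0,0,0,0,0,0], force=60)

```text
time: 8.3
ee_pos: [0.4573, -0.2905, 0.0349]
eef_rot: [[0.938, -0.347, 0.001], [-0.347, -0.938, -0.001], [0.001, 0.0, -1.0]]
force: [-0.2, -0.6, 6.5]
opening: 0.298
grasp_force: 60.0
```

Emit:
move_arm(deltas=[0,0,0.02,0,0,0,0,0,0,0.05,0,0,0,0,0,0,0.08,0,0,0,0,0,0,0.1,0,0,6,0,0.008,0.012,0.1,0,0,12,0,0.02,0.034,0.1,0,0,18,0,0.034,0.058,0.1,0,0,24,0,0.048,0.083,0.1,0,0,30,0])

```text
time: 8.97
ee_pos: [0.5048, -0.2063, 0.1338]
eef_rot: [[0.985, 0.173, -0.001], [0.173, -0.985, 0.001], [-0.001, -0.001, -1.0]]
force: [0.6, -0.5, -2.2]
opening: 0.293
grasp_force: 59.5
```

Emit:
move_arm(deltas=[0.012,0.021,0,0,0,7,0,0.024,0.042,0,0,0,14,0,0.036,0.063,0,0,0,21,0,0.048,0.084,0,0,0,28,0,0.06,0.105,0,0,0,35,0,0.072,0.126,0,0,0,42,0,0.084,0.147,0,0,0,49,0,0.1,0.172,0,0,0,56,0])

```text
time: 9.63
ee_pos: [0.6045, -0.0344, 0.1335]
eef_rot: [[0.406, 0.914, -0.002], [0.914, -0.406, 0.0], [-0.001, -0.002, -1.0]]
force: [0.6, -1.0, -3.1]
opening: 0.295
grasp_force: 59.6
```

Emit:
move_arm(deltas=[0,0,0,0,0,6,0,0,0,0,0,0,11.8,0,0,0,-0.02,0,0,11.8,0,0,0,-0.03,0,0,11.8,0,0,0,-0.04,0,0,11.8,0,0,0,-0.05,0,0,11.8,0,0,0,-0.05,0,0,11.8,0,0,0,-0.05,0,0,11.8,0])

```text
time: 10.3
ee_pos: [0.6046, -0.0352, 0.0836]
eef_rot: [[0.217, 0.976, -0.001], [0.976, -0.217, 0.0], [-0.0, -0.002, -1.0]]
force: [-0.3, 0.4, -2.4]
opening: 0.3
grasp_force: 59.6
```

```bash
python3 - <<'E'
from h import *
s=snapshot("scene");t=snapshot("top");st=state();print(st["ee_pos"],st["force"],st["torque"],np.degrees(np.arctan2(*st["eef_rot"][[1,0],1])))
a=cv2.resize(s["img"][190:280,240:360,::-1],(400,300),interpolation=cv2.INTER_CUBIC)
b=cv2.resize(t["img"][130:220,220:340,::-1],(400,300),interpolation=cv2.INTER_CUBIC)
cv2.imwrite("pics/p1.png",np.hstack([a,b]))
E
```

```text
[ 0.60539401 -0.03532914  0.08483862] [ 0.20047727 -0.08359604 -1.60433516] [-0.0248007   0.01598123  0.0321099 ] -12.494741125909082
```

View pics/p1.png

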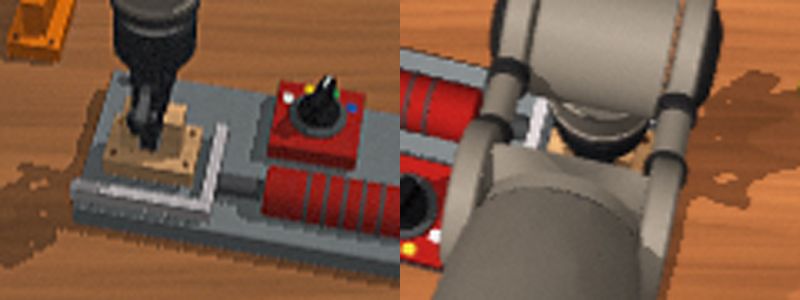

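The bracket hangs level above the bed inside the fence corner, with the base around (150,145) and the corner at (215,205) in the left crop. Lowering until it rests on the bed.

Emit:
move_arm(deltas=[0,0,-0.005,0,0,0,0,0,0,-0.01,0,0,0,0,0,0,-0.015,0,0,0,0,0,0,-0.018,0,0,0,0,0,0,-0.02,0,0,0,0,0,0,-0.021,0,0,0,0,0,0,-0.021,0,0,0,0,0,0,-0.021,0,0,0,0])

```text
time: 11.07
ee_pos: [0.6048, -0.0352, 0.0649]
eef_rot: [[0.216, 0.976, 0.0], [0.976, -0.216, -0.0], [-0.0, 0.0, -1.0]]
force: [-5.4, -0.2, 11.4]
opening: 0.296
grasp_force: 61.3
```

Emit:
move_arm(deltas=[0.002,-0.0004,0.0006,0,0,0,0,0.0039,-0.0009,0.0006,0,0,0,0,0.0059,-0.0013,0.0006,0,0,0,0,0.0078,-0.0017,0.0006,0,0,0,0,0.0098,-0.0022,0.0006,0,0,0,0,0.0107,-0.0024,0.0006,0,0,0,0,0.0117,-0.0026,0.0006,0,0,0,0,0.0117,-0.0026,0.0006,0,0,0,0])

```text
time: 11.73
ee_pos: [0.6163, -0.0375, 0.0649]
eef_rot: [[0.216, 0.976, -0.001], [0.976, -0.216, 0.0], [0.0, -0.001, -1.0]]
force: [-5.8, 1.4, 8.6]
opening: 0.299
grasp_force: 60.9
```

Emit:
move_arm(deltas=[0.001,-0.0002,0,0,0,0,0,0.002,-0.0004,0,0,0,0,0,0.0029,-0.0006,0,0,0,0,0,0.0039,-0.0009,0,0,0,0,0,0.0039,-0.0009,0,0,0,0,0,0.0039,-0.0009,0,0,0,0,0,0.0039,-0.0009,0,0,0,0,0,0.0039,-0.0009,0,0,0,0,0])

```text
time: 12.4
ee_pos: [0.6165, -0.0376, 0.0651]
eef_rot: [[0.216, 0.976, -0.009], [0.976, -0.216, 0.002], [-0.0, -0.009, -1.0]]
force: [-18.7, 2.7, 20.4]
opening: 0.3
grasp_force: 62.6
```

Long fence touched (borer x ≈ −30.4). Ease that push slightly and slide along it to the end fence.

Emit:
move_arm(deltas=[-0.001,0.002,0,0,0,0,0,-0.0006,0.004,0,0,0,0,0,-0.0002,0.006,0,0,0,0,0,0.0003,0.008,0,0,0,0,0,0.0006,0.0095,0,0,0,0,0,0.001,0.0112,0,0,0,0,0,0.0012,0.012,0,0,0,0,0,0.0012,0.012,0,0,0,0,0])

```text
time: 13.07
ee_pos: [0.6182, -0.0294, 0.0652]
eef_rot: [[0.216, 0.976, -0.008], [0.976, -0.216, -0.004], [-0.005, -0.007, -1.0]]
force: [-18.2, -10.7, 18.4]
opening: 0.296
grasp_force: 62.2
```

Emit:
move_arm(deltas=[0.0002,0.001,0,0,0,0,0,0.0004,0.002,0,0,0,0,0,0.0006,0.003,0,0,0,0,0,0.0006,0.003,0,0,0,0,0,0.0006,0.003,0,0,0,0,0,0.0006,0.003,0,0,0,0,0,0.0006,0.003,0,0,0,0,0,0.0006,0.003,0,0,0,0,0])

```text
time: 13.73
ee_pos: [0.6187, -0.0274, 0.0653]
eef_rot: [[0.216, 0.976, -0.008], [0.976, -0.216, -0.005], [-0.006, -0.007, -1.0]]
force: [-19.6, -14.3, 18.9]
opening: 0.296
grasp_force: 62.3
```

Emit:
move_arm(deltas=[0.0002,0.001,0,0,0,0,0,0.0004,0.002,0,0,0,0,0,0.0006,0.003,0,0,0,0,0,0.0006,0.003,0,0,0,0,0,0.0006,0.003,0,0,0,0,0,0.0006,0.003,0,0,0,0,0,0.0006,0.003,0,0,0,0,0,0.0006,0.003,0,0,0,0,0])

```text
time: 14.4
ee_pos: [0.6188, -0.0272, 0.0655]
eef_rot: [[0.216, 0.976, -0.009], [0.976, -0.216, -0.009], [-0.01, -0.007, -1.0]]
force: [-23.0, -25.1, 19.6]
opening: 0.292
grasp_force: 62.5
```

Both fences are touched. Ease the side push a bit, press down more and take out the 0.5° tilt.

Emit:
move_arm(deltas=[-0.0005,-0.0005,-0.0005,0.2,-0.2,0,0,-0.001,-0.001,-0.001,0.4,-0.4,0,0,-0.0013,-0.0012,-0.001,0.5,-0.5,0,0,-0.0013,-0.0012,-0.001,0.5,-0.5,0,0,-0.0013,-0.0012,-0.001,0.5,-0.5,0,0,-0.0013,-0.0012,-0.001,0.5,-0.5,0,0,-0.0013,-0.0012,-0.001,0.5,-0.5,0,0,-0.0013,-0.0012,-0.001,0.5,-0.5,0,0])

```text
time: 15.07
ee_pos: [0.6186, -0.0273, 0.0649]
eef_rot: [[0.216, 0.976, 0.002], [0.976, -0.216, 0.001], [0.002, 0.002, -1.0]]
force: [-19.2, -20.4, 22.1]
opening: 0.297
grasp_force: 62.8
```

```bash
python3 - <<'E'
from h import *
s=snapshot("scene");st=state();print(st["ee_pos"],st["force"],st["torque"],st["eef_rot"])
cv2.imwrite("pics/f1.png",cv2.resize(s["img"][195:270,250:350,::-1],(800,600),interpolation=cv2.INTER_CUBIC))
E
```

```text
[ 0.61861743 -0.02734864  0.06496747] [-19.55935483 -20.59093414  20.56402862] [-3.28341523  3.48255806  0.13304178] [[ 0.2159      0.97641246  0.00242726]
 [ 0.97641405 -0.21590327  0.00117466]
 [ 0.001671    0.0021164  -0.99999636]]
```

View pics/f1.png

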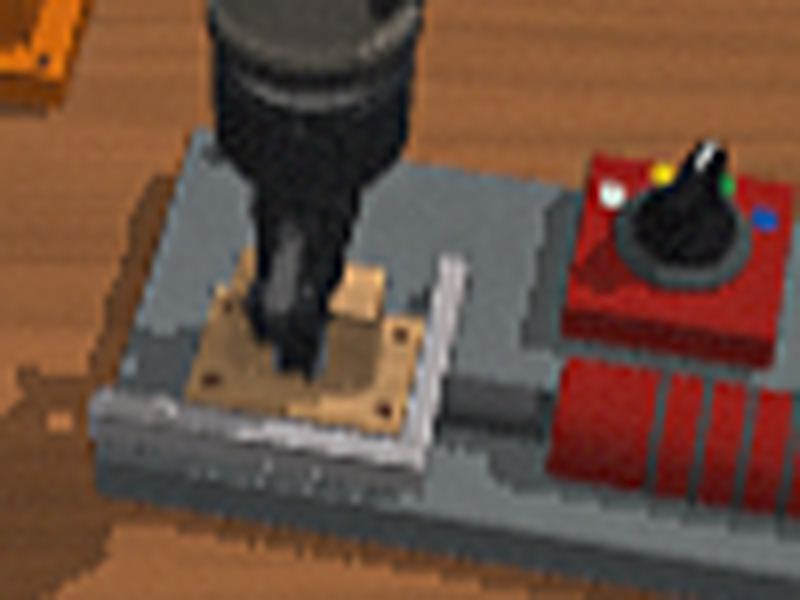

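The crop shows the base flush against the long fence along (195,400)–(405,430) and against the end fence at about (425,330). The selector is on green. The push is about 15 N and 24 N into the fences and 21 N down, and the tool is level.

```bash
python3 -c "
from rig import sign_off; print(sign_off())"
```

```text
the job is handed in; nothing more can be done
None
```

The job is handed in: the selector is turned to green and released. The wooden bracket lies flat in the corner, held and pushed against both fences, about 15 s into the 54 s allowed; no verdict came back.

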